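# Stack the second blank and lock the clamp lever

## Robot

A 6-joint arm with a two-finger parallel gripper is mounted at the origin on a cart in front of the work surface, level with it; the furniture and walls round the work are solid. World frame = base frame: x ahead of the robot, y to its left, z up, the work surface at z = 0. Lengths are in mm, angles in rad, forces in N, time in s.
With the tool pointing down it reaches from about 350 to 775 mm from the base axis. Payload 7.3 kg.
Tool frame: the origin (TCP) lies midway between the tips of the shut fingers; the grasp point (between the pads) lies 19 mm behind it; z points along the fingers, y is the line along which they close (so a half turn about z gives the same grasp; the last joint's range is limited). The gripper opens to 92 mm and grips with 3 to 60 N. Pads are 19 mm wide; open, the fingers measure 130 mm over their backs; the gripper's body (75 mm by 190 mm) begins 47 mm behind the grasp point.
Start: joints at [1.117, 0.342, 1.524, -0, 1.275, -0.146], TCP at [159.041, 500.351, 226.741] pointing down, gripper open.
Joint ranges: [-2.53, 2.53], [-0.77, 2.02], [0.04, 2.7], [-1, 4.14], [0.28, 2.66], [-3.11, 3.11]. Speed limits (rad/s): [2.57, 2.57, 3.14, 3.14, 3.14, 3.14].

## Interface

Orientations are given as [roll, pitch, yaw] about the fixed x, y, z axes, in that order (R = Rz(yaw) Ry(pitch) Rx(roll)).
In Python, from plant import bot gives the robot as it stands. The module is installed in compiled form; this text tells all that it offers.
- The arm moves only by the shell command python3 -m crank 'ROWS' [OPENING]. ROWS is JSON, a list of rows, each a list of 6 numbers: the shift along the tool's x, y, z in m, then the turn, a rotation vector about the tool's x, y, z in rad. In form: [[dx, dy, dz, wx, wy, wz], ...]. A call has 1 to 5 rows; each row shifts and turns the commanded pose from where the row before left it, along the tool's axes as they then stand; what a row does not reach is not made up. A row lasts 1/8 s, in which the tool goes at most 62.5 mm and 10.7 degrees, less where a joint would pass 70% of its speed; a pose out of reach is approached as far as the arm can. A call is refused whole if a number of a shift passes 0.0625 or a number of a turn 0.188, either way. A call with a gripper value outside its range is refused whole. OPENING is the opening in per cent of the stroke, from 0 (shut) to 100 (fully open), set as the call begins (- or left out, the last holds). The fingers move at their own pace and stop on an object; the grip force is fixed at half the most. Time passes only in rows, so rows that do not move let the fingers close. It gives the time, the measured TCP pose, the force, the opening and the grip force at its end, in the units of the state.
- bot.get_obs(): the state, without advancing time (a new reading comes with each control period).
- bot.capture(name): name is "scene" or "top"; returns a dict with "color" (400x640x3 uint8, blue, green, red), "fov_y" (degrees; the focal length in pixels is half the picture's height over the tangent of half this angle, whatever the lens; pixels are square), "cx", "cy" (the principal point, pixels), "k1" (the pictures are not rectified: a ray, as slopes to the right and down, at radius r is drawn at 1 + k1 r^2 times it, then the intrinsics apply), "extrinsics" (4x4, takes a point from world to camera coordinates). Camera axes: x right, y up, looking along -z (the intrinsics and any distortion apply to the point x, -y, -z); pixel columns grow to the right and rows downward; lengths in mm; the calibration is good to about 2 mm. A picture is of the moment at which its call begins. There is no depth.
- bot.close_job(): hands the job in; it is judged then, once.
The state is a dict: "time": time; "joint_positions": joint angles; "dq": joint speeds; "tau": joint torques, N m; "tool_pos": TCP position; "tcp_rot": TCP orientation; "contact_force": force on the tool from outside, world axes, zero at the start; "moment": the same for the moment, N m; "grip_width": finger opening in mm; "finger_force": force on a finger pad.
Only numpy, scipy, OpenCV 4.12 (cv2) and the standard library are available. Lean on these libraries where they do the work, as an engineer would, in place of code of your own. Each camera call takes 0.05 s, during which the arm holds its last target. There are 200 camera calls.

## Task

Take the steel blank out of the channel offcut and stack it squarely on the blank that already lies in the clamp fixture's nest; the channel and the nest's wall leave different edges free, so set the blank down on the bare table and take it again by its other two edges. Then lift the lever's lockout collar, push the lever through the blocked gate fully over to the clamp side, and let the collar drop so that it locks and the pile is pressed against the wall.

Things in the scene. Friction and masses are not known exactly. Their poses are not given: they have to be found in the camera images.
- upper_blank_mid (a point): the centre of the loose steel blank to be stacked: a plate 66 (its x) x 50 (its y) x 14 mm thick (z) with two 10 mm holes, 0.25 to 0.45 kg, loose; it starts flat in the channel offcut
- channel: fixed steel U-channel offcut, 170 mm long (its x), 83 wide (y), open at both ends and top; origin under its centre on the table. Floor 5 mm thick; two walls 32 mm high run along x, 73 mm apart inside. The blank lies on the floor, its 66 mm length across the channel with 3 mm play, so only its long edges, 50 mm apart along the channel, can be gripped
- lower_blank_mid (a point): the centre of the loose blank of the same size that already lies in the nest, its x along the fixture's x; its top is 7 mm above this point
- clamp_fixture: fixed clamp fixture: base plate 100 (x) x 300 (y) x 12 mm, origin under its centre on the table, z up. At its +y end an upright wall (inner face y = 130 mm, top z = 76 mm) with the nest before it; at its -y end the lever between two quadrant cheeks (lug tops z = 100 mm). The table in front of it, round world x 0.43, y 0.06, is bare: a place to set the blank down
- nest (a point): where a blank's underside is centred at first on the nest pad, 30 mm above the table, axes as the fixture's. A blank hard against the wall has its centre 7 mm to +y of here. The wall leaves only a blank's ends at fixture +x and -x, 66 mm apart, free for fingers. As the lever goes over, a plunger with a black pad 44 mm wide comes from -y and presses the pile to the wall with a few newtons
- lever_pivot (a point): the lever's pivot, 20 mm above the table; axes as the fixture's; the lever swings about the fixture's x axis
- lever (a joint): lever angle, rad: at 0 it leans 0.42 from upright to the fixture's -y (open), at 0.84 it leans 0.42 to +y (clamped, end stop). Friction holds it where it is left. Collar down: blocked by the gate lugs at about 0.25. Collar raised: it passes, and beyond about 0.78 the collar can drop behind the lugs and lock it. Starts between 0 and 0.12
- collar (a joint): lift of the lockout collar along the lever, m: 0 down (a light spring of 3 N pushes it down, 5.5 N when fully up), 0.018 fully up; it must be up by more than 0.009 to pass the lugs
- collar_mid (a point): centre of the ribbed round steel collar, 32 mm in diameter, 34 long, 109 mm from the pivot when down; z points along the lever to its black end knob (24 mm in diameter, top 63 mm beyond this point, collar down), x is the fixture's x. Grip it from above along x, fingers passing the thinner knob. A 26 mm skirt reaches 20 mm below it and strikes the lugs
Mind the look-alikes: they are no part of the job. What is shaped like the part that bears upper_blank_mid but black is not meant.

How it is judged (in metres and radians):
On the way, in this order (a step that is already met when the one before it is completed fails the run):
1. the blank lies squarely on the lower blank in the nest, let go, with the lever still open (horizontal distance between upper_blank_mid and lower_blank_mid below 0.007 m and z of upper_blank_mid in the frame of lower_blank_mid between 0.012 and 0.016 m and angle between the x axis of upper_blank_mid and the x axis of lower_blank_mid, either way round below 0.09 rad and contact force between the fingers and upper_blank below 0.1 N and value of joint lever below 0.3 rad), for 0.2 s.
2. the collar is held up while the lever passes the gate (value of joint collar above 0.006 m and value of joint lever between 0.35 and 0.7 rad).
At the end, for the whole second after the job is handed in: Lever behind the gate on the clamp side (above 0.72 rad), collar down (within 3 mm); the blanks flat on one another in the nest (x within 12 mm), centres within 6 mm, square within 0.06 rad, both within 2.5 mm of the wall, at rest (value of joint lever above 0.72 rad and value of joint collar below 0.003 m and horizontal distance between upper_blank_mid and lower_blank_mid below 0.006 m and z of upper_blank_mid in the frame of lower_blank_mid between 0.012 and 0.016 m and angle between the x axis of upper_blank_mid and the x axis of lower_blank_mid, either way round below 0.06 rad and y of each of upper_blank_mid, lower_blank_mid in the frame of nest above 0.0045 m and x of lower_blank_mid in the frame of nest between -0.012 and 0.012 m and angle between lower_blank_mid's own z axis and vertical below 0.06 rad and linear speed of upper_blank below 0.02 m/s); the robot touches nothing.
It also fails if it takes over 61 s, if anything falls off the work surface, if the arm or the gripper's body presses on something with over 40 N, if the wrist force passes 120 N, or if a joint passes its speed limit or range.

## Working session

There is one attempt and no reset: what is moved stays moved. The work goes in short steps, Python scripts to look and compute and a shell command to move; the robot and the scene stay as the last step left them, time stands still between calls to the robot, and variables do not carry over. Pictures are saved under pics/ and viewed, at most 10 in all, crops included, and the job is handed in when it is done.

```bash
mkdir -p pics
cat > h.py <<'E'
import numpy as np, cv2
from scipy.spatial.transform import Rotation as Ro
def K(c):
    f=200/np.tan(np.radians(c['fov_y'])/2)
    return f
def pix(c,P):
    P=np.atleast_2d(P); E=np.array(c['extrinsics']); q=P@E[:3,:3].T+E[:3,3]
    a=np.c_[q[:,0]/-q[:,2],q[:,1]/q[:,2]]; r2=(a**2).sum(1,keepdims=True)
    return a*(1+c['k1']*r2)*K(c)+[c['cx'],c['cy']]
def ray(c,uv):
    d=(np.array(uv,float)-[c['cx'],c['cy']])/K(c); a=d.copy()
    for _ in range(30): a=d/(1+c['k1']*(a@a))
    E=np.array(c['extrinsics']); R=E[:3,:3]
    return -R.T@E[:3,3], R.T@np.array([a[0],-a[1],-1])
def atz(c,uv,z):
    o,d=ray(c,uv); return o+d*(z-o[2])/d[2]
E
python3 - <<'E'
from h import *; from plant import bot
import pickle
o=bot.get_obs(); print(o)
for n in('scene','top'):
    c=bot.capture(n); pickle.dump(c,open(n+'0.pkl','wb')); cv2.imwrite(f'pics/{n}0.png',c['color'])
    print(n,c['fov_y'],c['cx'],c['cy'],c['k1'],np.round(c['extrinsics'],3).tolist())
E
```

```text
{'time': 0.0, 'joint_positions': array([ 1.11699425e+00,  3.42712999e-01,  1.52500584e+00, -2.37207605e-05,
        1.27538573e+00, -1.46016774e-01]), 'dq': array([ 9.34987150e-05,  6.43818267e-05, -8.00396064e-04, -1.88148393e-04,
        4.33965108e-04,  1.22727819e-04]), 'tau': array([-3.39857143e-04, -4.31257796e+01, -2.44218367e+01,  7.17212283e-02,
        5.60529891e-02, -1.17321433e-04]), 'tool_pos': array([158.86528376, 499.96767192, 226.05390407]), 'tcp_rot': array([-3.14009352e+00, -1.97540664e-04,  2.83381412e+00]), 'contact_force': array([-0.16520542, -0.10354695,  0.39945574]), 'moment': array([-0.02536299, -0.03328576,  0.001932  ]), 'finger_force': 0.0, 'grip_width': 91.50032140458529}
scene 51.2616394163158 318.3535293571007 198.10653383047875 -0.09019196814257478 [[0.718, -0.696, 0.016, -338.696], [0.404, 0.436, 0.804, -320.835], [-0.567, -0.571, 0.594, -611.668], [0.0, 0.0, 0.0, 1.0]]
top 50.48826193715676 316.79156321949836 199.37975776480715 -0.10765734064146815 [[0.017, -1.0, 0.025, 55.406], [0.996, 0.019, 0.082, -550.663], [-0.083, 0.023, 0.996, -1082.232], [0.0, 0.0, 0.0, 1.0]]
```

View pics/top0.png

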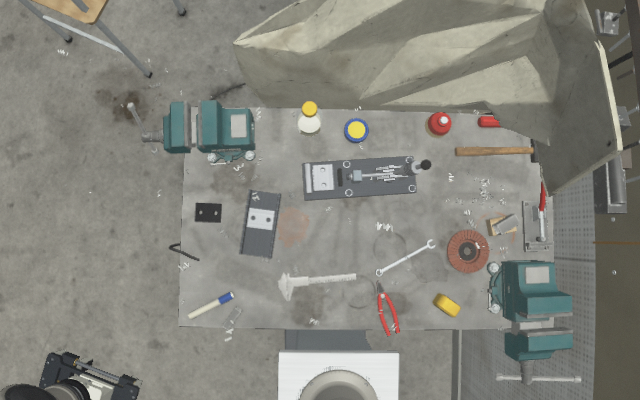

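View pics/scene0.png

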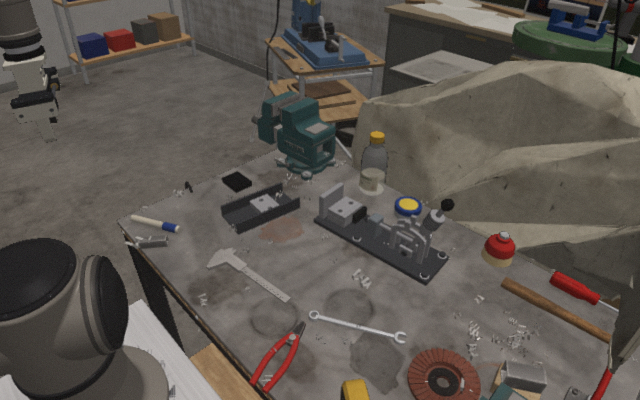

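The top picture shows the channel at about (261,224) with a bright blank at (261,218). The fixture runs from the wall and nest (320,177) to the lever knob (425,165). There are two candidates for the blank: the steel plate at (261,218), which lies in the channel and matches the description, and the black plate at (208,212), which is the look-alike. I'll enlarge both views to confirm and measure.

Run:
```python
from h import *; import pickle
for n,(x0,y0,x1,y1) in dict(top=(190,140,440,270),scene=(215,160,465,290)).items():
    im=pickle.load(open(n+'0.pkl','rb'))['color'][y0:y1,x0:x1]
    im=cv2.resize(im,None,fx=3.2,fy=3.2,interpolation=cv2.INTER_CUBIC)
    for i in range(0,x1-x0,20): cv2.putText(im,str(x0+i),(int(i*3.2),9),0,.33,(0,255,255)); cv2.line(im,(int(i*3.2),10),(int(i*3.2),16),(0,255,255))
    for i in range(0,y1-y0,20): cv2.putText(im,str(y0+i),(0,int(i*3.2)+4),0,.33,(0,255,255)); cv2.line(im,(24,int(i*3.2)),(30,int(i*3.2)),(0,255,255))
    cv2.imwrite(f'pics/{n}0c.png',im)
```

```text
(no output)
```

View pics/top0c.png

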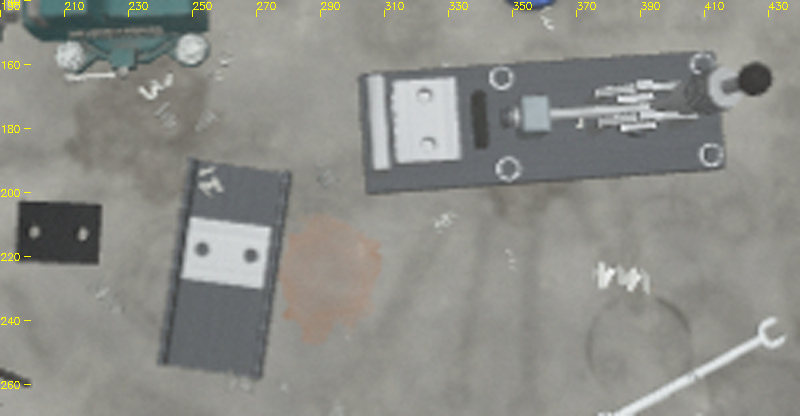

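View pics/scene0c.png

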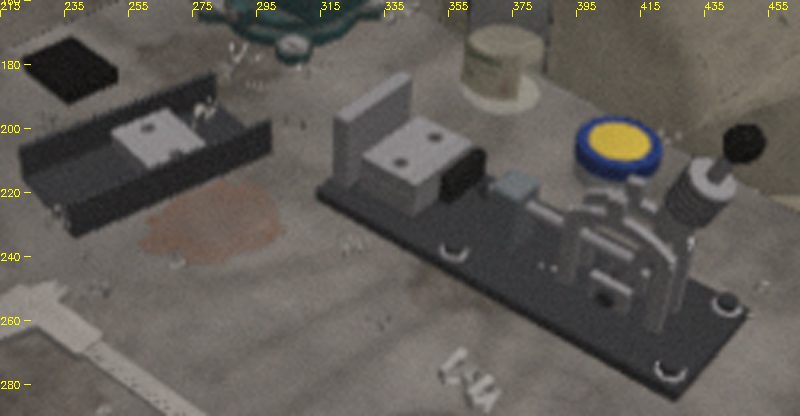

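The crop confirms it. The steel plate with two holes lies in the channel, with its top corners near (249,208), (275,211), (272,230) and (247,227) px. The black plate at (208,212) lies on the table and is not meant. The fixture's wall and nest are on the left (+y) and the lever leans right (-y). Next I'll fit poses from both views.

```bash
cat > m.py <<'E'
from h import *; import pickle
from scipy.optimize import least_squares
C={n:pickle.load(open(n+'0.pkl','rb')) for n in('top','scene')}
O={'top':(190,140),'scene':(215,160)}
def full(n,p): return np.array(p)/3.2+O[n]
def fit(obs,x0,nm):
    # obs: (view, cropxy, local xyz)
    def f(v,raw=False):
        R=Ro.from_euler('z',v[2]).as_matrix(); r=[]
        for n,p,L in obs: r.append(pix(C[n],R@np.array(L,float)+[v[0],v[1],0])[0]-full(n,p))
        return np.ravel(r)
    s=least_squares(f,x0,loss='soft_l1',x_scale=[10,10,.1]); print(nm,s.x.round(3),'res px',f(s.x).reshape(-1,2).round(1).tolist()); return s.x
E
cat > m1.py <<'E'
from m import *
T,S='top','scene'
fx=fit([(T,(361,76),(50,150,12)),(T,(713,51),(50,-150,12)),(T,(724,167),(-50,-150,12)),(T,(367,193),(-50,150,12)),
 (S,(318,187),(-50,150,12)),(S,(674,392),(-50,-150,12)),(S,(746,312),(50,-150,12))],[520,0,0.05],'fixture')
fit([(T,(361,76),(50,150,12)),(T,(713,51),(50,-150,12)),(T,(724,167),(-50,-150,12)),(T,(367,193),(-50,150,12))],[520,0,0.05],'fixtureT')
lb=fit([(T,(392,79),(33,25,44)),(T,(457,77),(33,-25,44)),(T,(461,158),(-33,-25,44)),(T,(398,162),(-33,25,44)),
 (S,(363,154),(-33,25,44)),(S,(416,182),(-33,-25,44)),(S,(472,143),(33,-25,44)),(S,(418,116),(33,25,44))],[520,80,.05],'lower')
# upper: x axis across channel (~world -y)
ub=fit([(T,(190,217),(-33,-25,19)),(T,(271,227),(33,-25,19)),(T,(264,290),(33,25,19)),(T,(181,279),(-33,25,19)),
 (S,(112,138),(-33,25,19)),(S,(166,109),(-33,-25,19)),(S,(205,143),(33,-25,19))],[430,150,-1.7],'upper')
ch=fit([(T,(191,158),(85,41.5,32)),(T,(291,172),(85,-41.5,32)),(T,(260,378),(-85,-41.5,32)),(T,(159,363),(-85,41.5,32)),
 (S,(20,148),(-85,41.5,32)),(S,(214,74),(85,41.5,32)),(S,(72,207),(-85,-41.5,32)),(S,(270,121),(85,-41.5,32))],[430,150,-.1],'channel')
print('atz hole pts', [atz(C[T],full(T,p),z).round(1).tolist() for p,z in (((425,95),44),((428,144),44),((202,249),19),((250,255),19))])
R=Ro.from_euler('z',fx[2]).as_matrix()
print('lower in fixture',R.T@(np.r_[lb[:2],37]-np.r_[fx[:2],0]))
# lever: knob center 51 beyond collar mid approx -> 109+51=160 from pivot; triangulate knob
def tri(a,b):
    o1,d1=ray(C[T],full(T,a)); o2,d2=ray(C[S],full(S,b))
    t=np.linalg.lstsq(np.c_[d1,-d2],o2-o1,rcond=None)[0]; p,q=o1+d1*t[0],o2+d2*t[1]; return (p+q)/2,np.linalg.norm(p-q)
for nm,a,b in(('knob',(754,78),(743,143)),('collar',(697,94),(700,194))):
    p,e=tri(a,b); print(nm,p.round(1),'gap',round(e,1),'in fixture',(R.T@(p-np.r_[fx[:2],0])).round(1))
E
python3 m1.py
```

```text
fixture [ 6.09526e+02 -4.72430e+01  8.50000e-02] res px [[-1.1, -0.9], [0.7, 0.1], [0.5, 0.8], [-0.5, 0.1], [-2.1, -0.0], [0.3, 0.4], [1.1, -1.3]]
fixtureT [ 6.09669e+02 -4.73720e+01  9.20000e-02] res px [[-1.1, -0.5], [0.5, -0.4], [0.7, 0.4], [-0.3, 0.5]]
lower [6.05484e+02 4.96350e+01 7.50000e-02] res px [[0.5, 0.2], [-0.4, -0.2], [-0.1, -0.1], [0.1, -0.2], [-0.6, 0.2], [-0.1, 0.8], [0.2, -0.2], [0.2, -0.5]]
upper [531.063 211.471  -1.392] res px [[0.0, 9.2], [-0.2, 2.0], [-0.9, -36.6], [0.0, -29.1], [22.3, -14.9], [-7.9, 3.5], [0.5, 2.8]]
channel [ 4.83713e+02  2.08555e+02 -1.25000e-01] res px [[0.0, -0.7], [0.6, -0.5], [0.5, 0.8], [-0.1, 0.8], [-0.7, -0.4], [-0.3, -1.2], [-0.2, -0.3], [1.0, -0.0]]
atz hole pts [[624.6, 51.6, 44.0], [585.0, 48.6, 44.0], [498.7, 229.8, 19.0], [494.5, 190.7, 19.0]]
lower in fixture [ 4.18030265 96.87196185 37.        ]
knob [ 623.2 -181.   168.6] gap 0.2 in fixture [   2.3 -134.4  168.6]
collar [ 622.6 -156.6  115.4] gap 11.4 in fixture [   3.7 -110.1  115.4]
```

```bash
cat > go.py <<'E'
# python3 go.py x y z psi : remaining shift in tool axes (mm) and turn (rotvec) from the measured pose, tool down
import sys; from h import *; from plant import bot
o=bot.get_obs(); x,y,z,p=map(float,sys.argv[1:5])
R=Ro.from_euler('xyz',o['tcp_rot']); Rt=Ro.from_euler('xyz',[np.pi,0,p])
print('t',round(o['time'],2),'pos',o['tool_pos'].round(1),'rpy',o['tcp_rot'].round(3),'F',o['contact_force'].round(1),'w',round(o['grip_width'],1),'ff',round(o['finger_force'],1))
print('shift',R.inv().apply(np.array([x,y,z])-o['tool_pos']).round(1),'shift in target axes',Rt.inv().apply(np.array([x,y,z])-o['tool_pos']).round(1),'turn',(R.inv()*Rt).as_rotvec().round(3))
E
python3 - <<'E'
import re
s=open('m1.py').read()
a=s.index("ub=fit"); b=s.index("ch=fit")
s=s[:a]+"""ub=fit([(T,(190,217),(-33,25,19)),(T,(271,227),(33,25,19)),(T,(264,290),(33,-25,19)),(T,(181,279),(-33,-25,19)),
 (S,(112,138),(-33,-25,19)),(S,(166,109),(-33,25,19)),(S,(205,143),(33,25,19))],[490,210,-1.7],'upper')
"""+s[b:]; open('m1.py','w').write(s)
E
python3 m1.py | grep upper; python3 go.py 496.6 210.3 150 1.446
```

```text
upper [495.722 209.65   -1.675] res px [[0.2, 0.2], [-0.0, 0.2], [-0.3, -0.4], [0.4, -0.1], [-1.1, -2.1], [-0.5, -0.3], [2.2, 2.0]]
t 0.1 pos [158.9 500.  226.1] rpy [-3.14  -0.     2.834] F [-0.3  0.1  0.8] w 91.8 ff 0.0
shift [-409.6 -173.7   76.3] shift in target axes [-245.4  371.2   76.1] turn [-1.000e-03  1.000e-03  1.388e+00]
```

```bash
python3 -m crank '[[-0.051,-0.022,0,0,0,0],[-0.051,-0.022,0,0,0,0],[-0.051,-0.022,0,0,0,0],[-0.051,-0.022,0,0,0,0],[-0.051,-0.022,0,0,0,0]]' 100
python3 -m crank '[[-0.051,-0.022,0.01,0,0,0],[-0.051,-0.022,0.02,0,0,0],[-0.051,-0.022,0.02,0,0,0],[0,0,0.02,0,0,0.18],[0,0,0,0,0,0.18]]'
python3 -m crank '[[0,0,0,0,0,0.18],[0,0,0,0,0,0.18],[0,0,0,0,0,0.18],[0,0,0,0,0,0.18],[0,0,0,0,0,0.18]]'
python3 -m crank '[[0,0,0,0,0,0.12],[0,0,0,0,0,0]]'
python3 go.py 496 210 8 1.455
```

```text
time: 0.72
tool_pos: [369.8, 316.9, 226.6]
tcp_rot: [-3.142, -0.0, 2.834]
contact_force: [0.5, 0.6, 0.2]
grip_width: 92.1
finger_force: 0.0
time: 1.35
tool_pos: [493.8, 207.8, 154.4]
tcp_rot: [-3.138, -0.003, 2.466]
contact_force: [-0.6, 0.8, 0.7]
grip_width: 91.7
finger_force: 0.0
time: 1.98
tool_pos: [494.2, 209.0, 156.3]
tcp_rot: [-3.141, 0.0, 1.568]
contact_force: [-0.5, -0.4, -0.2]
grip_width: 91.8
finger_force: 0.0
time: 2.22
tool_pos: [494.3, 208.9, 156.4]
tcp_rot: [-3.141, 0.0, 1.455]
contact_force: [0.7, 0.8, -0.4]
grip_width: 92.1
finger_force: 0.0
t 2.23 pos [494.3 208.9 156.4] rpy [-3.141  0.     1.455] F [ 0.7  0.8 -0.4] w 92.1 ff 0.0
shift [  1.3   1.6 148.4] shift in target axes [  1.2   1.5 148.4] turn [-0.001  0.    -0.   ]
```

```bash
python3 -m crank '[[0.0013,0.0016,0.045,0,0,0],[0,0,0.045,0,0,0],[0,0,0.04,0,0,0],[0,0,0.01,0,0,0],[0,0,0,0,0,0]]'
python3 -m crank '[[0,0,0.006,0,0,0],[0,0,0,0,0,0]]'
python3 go.py 496 210 8 1.455
```

```text
time: 2.85
tool_pos: [496.4, 210.2, 16.9]
tcp_rot: [-3.141, 0.0, 1.455]
contact_force: [-0.3, 0.4, 0.3]
grip_width: 91.7
finger_force: 0.0
time: 3.1
tool_pos: [496.7, 210.3, 11.5]
tcp_rot: [3.14, -0.001, 1.454]
contact_force: [-0.9, 0.5, -0.6]
grip_width: 92.0
finger_force: 0.0
t 3.1 pos [496.7 210.3  11.5] rpy [ 3.140e+00 -1.000e-03  1.454e+00] F [-0.9  0.5 -0.6] w 92.0 ff 0.0
shift [-0.3 -0.7  3.5] shift in target axes [-0.3 -0.7  3.5] turn [ 0.001 -0.001 -0.001]
```

```bash
python3 -m crank '[[0,0,0.002,0,0,0],[0,0,0,0,0,0],[0,0,0,0,0,0],[0,0,0,0,0,0],[0,0,0,0,0,0]]' 40
python3 -m crank '[[0,0,0,0,0,0],[0,0,0,0,0,0]]'
python3 go.py 496 210 8 1.455
```

```text
time: 3.72
tool_pos: [496.4, 210.1, 8.8]
tcp_rot: [3.141, -0.0, 1.454]
contact_force: [0.9, 0.1, -0.6]
grip_width: 49.6
finger_force: 30.0
time: 3.98
tool_pos: [496.5, 210.1, 8.8]
tcp_rot: [3.141, -0.0, 1.454]
contact_force: [0.8, -0.1, 0.0]
grip_width: 49.2
finger_force: 30.0
t 3.98 pos [496.5 210.1   8.8] rpy [ 3.141 -0.     1.454] F [ 0.8 -0.1  0. ] w 49.2 ff 30.0
shift [-0.2 -0.4  0.8] shift in target axes [-0.2 -0.4  0.8] turn [ 0.    -0.    -0.001]
```

```bash
python3 -m crank '[[0,0,-0.02,0,0,0],[0,0,-0.04,0,0,0],[-0.039,-0.012,-0.01,0,0,0],[-0.039,-0.012,0,0,0,0],[-0.039,-0.012,0,0,0,0]]'
python3 -m crank '[[-0.039,-0.012,0,0,0,0],[0,0,0,0,0,0.172],[0,0,0,0,0,0.172],[0,0,0,0,0,0.172],[0,0,0,0,0,0.172]]'
python3 -m crank '[[0,0,0,0,0,0.172],[0,0,0,0,0,0.172],[0,0,0,0,0,0.172],[0,0,0,0,0,0.172],[0,0,0,0,0,0]]'
python3 go.py 430 60 4.5 0.08
```

```text
time: 4.6
tool_pos: [445.6, 97.2, 78.4]
tcp_rot: [-3.141, 0.0, 1.454]
contact_force: [0.3, -0.9, -4.9]
grip_width: 49.7
finger_force: 30.0
time: 5.22
tool_pos: [429.7, 60.8, 78.3]
tcp_rot: [-3.14, 0.001, 0.76]
contact_force: [-1.4, 0.4, -4.0]
grip_width: 49.5
finger_force: 30.0
time: 5.85
tool_pos: [429.8, 60.8, 78.3]
tcp_rot: [-3.141, 0.001, 0.079]
contact_force: [-0.4, -0.8, -4.3]
grip_width: 49.6
finger_force: 30.0
t 5.85 pos [429.8  60.8  78.3] rpy [-3.141e+00  1.000e-03  7.900e-02] F [-0.4 -0.8 -4.3] w 49.6 ff 30.0
shift [ 0.2  0.9 73.8] shift in target axes [ 0.1  0.9 73.8] turn [-0.     0.001 -0.001]
```

```bash
python3 -m crank '[[0,0,0.035,0,0,0],[0,0,0.03,0,0,0],[0,0,0.005,0,0,0],[0,0,0.003,0,0,0],[0,0,0,0,0,0]]'
python3 -m crank '[[0,0,0.001,0,0,0],[0,0,0,0,0,0]]'
```

```text
time: 6.48
tool_pos: [431.0, 60.8, 6.4]
tcp_rot: [3.142, -0.001, 0.079]
contact_force: [1.1, -0.0, -3.0]
grip_width: 49.8
finger_force: 30.0
time: 6.72
tool_pos: [430.7, 60.8, 5.2]
tcp_rot: [3.142, -0.001, 0.078]
contact_force: [0.7, -0.6, -3.4]
grip_width: 49.6
finger_force: 30.0
```

```bash
python3 -m crank '[[0,0,0.001,0,0,0],[0,0,0,0,0,0]]'
python3 -m crank '[[0,0,0.0007,0,0,0],[0,0,0,0,0,0]]'
```

```text
time: 6.98
tool_pos: [430.5, 60.8, 3.8]
tcp_rot: [-3.142, -0.0, 0.078]
contact_force: [0.8, 0.7, -2.8]
grip_width: 49.3
finger_force: 30.0
time: 7.22
tool_pos: [430.5, 60.8, 3.7]
tcp_rot: [3.142, -0.001, 0.078]
contact_force: [-2.3, -0.5, 7.3]
grip_width: 49.7
finger_force: 30.0
```

```bash
python3 -m crank '[[0,0,-0.0005,0,0,0],[0,0,0,0,0,0],[0,0,0,0,0,0],[0,0,-0.02,0,0,0],[0,0,-0.04,0,0,0]]' 100
python3 -m crank '[[0,0,0,0,0,-0.1745],[0,0,0,0,0,-0.1745],[0,0,0,0,0,-0.1745],[0,0,0,0,0,-0.1745],[0,0,0,0,0,-0.1745]]'
python3 -m crank '[[0,0,0,0,0,-0.1745],[0,0,0,0,0,-0.1745],[0,0,0,0,0,-0.1745],[0,0,0,0,0,-0.1745],[0,0,0,0,0,0]]'
python3 go.py 430.5 60.8 4 1.649
python3 - <<'E'
from h import *; from plant import bot
import pickle
c=bot.capture('scene'); pickle.dump(c,open('scene1.pkl','wb'))
print(pix(c,[430,60,14]),pix(c,[605,50,44]))
im=c['color'][160:290,180:430]; cv2.imwrite('pics/s1.png',cv2.resize(im,None,fx=3.2,fy=3.2,interpolation=2))
E
```

```text
time: 7.85
tool_pos: [429.3, 60.8, 63.1]
tcp_rot: [-3.141, 0.004, 0.078]
contact_force: [-0.4, -0.4, 0.1]
grip_width: 91.4
finger_force: 0.0
time: 8.48
tool_pos: [430.4, 60.8, 63.5]
tcp_rot: [-3.141, -0.0, 0.956]
contact_force: [0.6, 0.4, 0.3]
grip_width: 92.0
finger_force: 0.0
time: 9.1
tool_pos: [430.4, 60.8, 63.4]
tcp_rot: [-3.142, -0.0, 1.647]
contact_force: [0.5, 0.2, 0.2]
grip_width: 91.8
finger_force: 0.0
t 9.1 pos [430.4  60.8  63.4] rpy [-3.142 -0.     1.647] F [0.5 0.2 0.2] w 91.8 ff 0.0
shift [-0.   0.1 59.4] shift in target axes [-0.   0.1 59.4] turn [-0.    -0.    -0.002]
[[284.57282718 249.82692324]] [[345.13639313 206.39437678]]
```

View pics/s1.png

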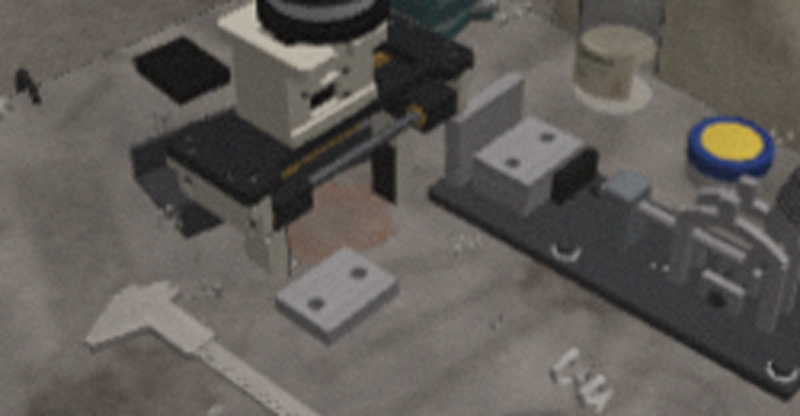

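The blank lies flat on the bare table at about (285,252) px, with its hole axis along world x. The open fingers are turned to its two ends, so I'll go down and grip.

```bash
python3 -m crank '[[0,0,0.03,0,0,0],[0,0,0.02,0,0,0],[0,0,0.007,0,0,0],[0,0,0.002,0,0,0],[0,0,0,0,0,0]]'
python3 -m crank '[[0,0,0,0,0,0],[0,0,0,0,0,0],[0,0,0,0,0,0],[0,0,0,0,0,0],[0,0,0,0,0,0]]' 60
python3 -m crank '[[0,0,0,0,0,0],[0,0,-0.01,0,0,0],[0,0,-0.04,0,0,0],[0,0,-0.05,0,0,0],[0,0,0,0,0,0]]'
python3 go.py 605.3 49.9 110 1.649
```

```text
time: 9.78
tool_pos: [430.8, 60.8, 5.0]
tcp_rot: [3.141, 0.0, 1.648]
contact_force: [-0.2, 0.4, 0.2]
grip_width: 91.5
finger_force: 0.0
time: 10.4
tool_pos: [430.8, 60.8, 4.7]
tcp_rot: [3.141, -0.0, 1.648]
contact_force: [0.9, -0.1, 3.0]
grip_width: 65.8
finger_force: 30.0
time: 11.02
tool_pos: [432.2, 60.8, 107.4]
tcp_rot: [3.135, 0.001, 1.648]
contact_force: [0.8, 0.4, -5.4]
grip_width: 65.4
finger_force: 30.0
t 11.03 pos [432.2  60.8 107.4] rpy [3.135e+00 1.000e-03 1.648e+00] F [ 0.8  0.4 -5.4] w 65.4 ff 30.0
shift [-24.3 171.8  -1.4] shift in target axes [-24.4 171.8  -2.6] turn [ 0.006  0.001 -0.001]
```

```bash
python3 -m crank '[[-0.006,0.043,0,0,0,0],[-0.006,0.043,0,0,0,0],[-0.006,0.043,0,0,0,0],[-0.006,0.043,0,0,0,0],[0,0,0,0,0,0]]'
python3 -m crank '[[0,0,0.02,0,0,0],[0,0,0.02,0,0,0],[0,0,0,0,0,0]]'
python3 go.py 605.3 49.9 49 1.649
python3 - <<'E'
from h import *; from plant import bot
import pickle
c=bot.capture('scene'); pickle.dump(c,open('scene2.pkl','wb'))
im=c['color'][150:280,260:460]; cv2.imwrite('pics/s2.png',cv2.resize(im,None,fx=4,fy=4,interpolation=2))
E
```

```text
time: 11.65
tool_pos: [604.9, 49.7, 101.9]
tcp_rot: [-3.14, -0.0, 1.648]
contact_force: [-0.9, 0.4, -3.8]
grip_width: 65.9
finger_force: 30.0
time: 12.02
tool_pos: [600.7, 50.4, 61.5]
tcp_rot: [-3.134, -0.001, 1.648]
contact_force: [0.3, -0.0, -3.4]
grip_width: 65.9
finger_force: 30.0
t 12.03 pos [600.7  50.4  61.5] rpy [-3.134e+00 -1.000e-03  1.648e+00] F [ 0.3 -0.  -3.4] w 65.9 ff 30.0
shift [-0.8  4.6 12.5] shift in target axes [-0.8  4.5 12.5] turn [-0.007 -0.001 -0.001]
```

View pics/s2.png

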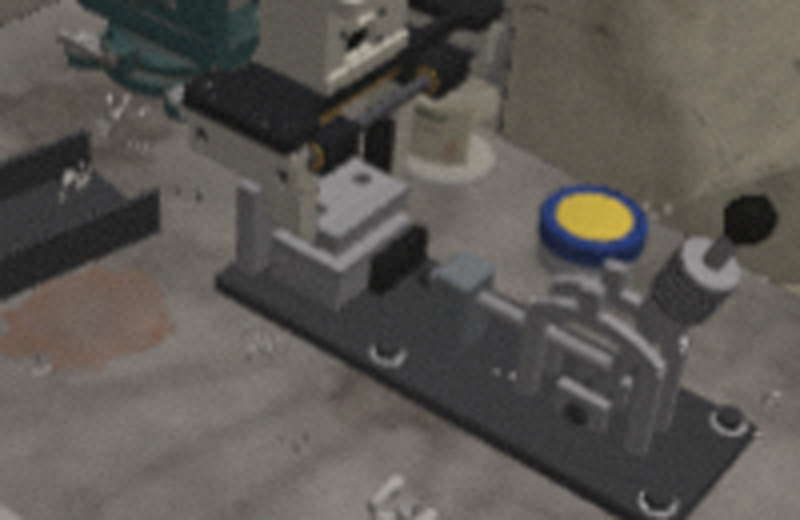

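The blank hangs about 12 mm above the lower blank, roughly in line (edges at about (340,250) and (340,265) in the crop). I'll let it settle, then lower it.

```bash
python3 -m crank '[[0,0,0.006,0,0,0],[0,0,0,0,0,0],[0,0,0,0,0,0]]'
python3 go.py 605.3 49.9 49 1.649
```

```text
time: 12.45
tool_pos: [603.9, 50.2, 58.9]
tcp_rot: [3.141, 0.0, 1.648]
contact_force: [0.1, 0.1, -3.9]
grip_width: 65.8
finger_force: 30.0
t 12.45 pos [603.9  50.2  58.9] rpy [3.141 0.    1.648] F [ 0.1  0.1 -3.9] w 65.8 ff 30.0
shift [-0.4  1.4  9.9] shift in target axes [-0.4  1.4  9.9] turn [ 0.001  0.    -0.001]
```

```bash
python3 -m crank '[[-0.0004,0.0014,0.006,0,0,0],[0,0,0.002,0,0,0],[0,0,0,0,0,0],[0,0,0,0,0,0]]'
python3 -m crank '[[0,0,0.001,0,0,0],[0,0,0,0,0,0]]'
python3 -m crank '[[0,0,0.001,0,0,0],[0,0,0,0,0,0]]'
python3 go.py 605.3 49.9 49 1.649
```

```text
time: 12.95
tool_pos: [605.2, 49.9, 50.5]
tcp_rot: [3.142, -0.0, 1.648]
contact_force: [-0.4, -0.3, -3.8]
grip_width: 65.7
finger_force: 30.0
time: 13.2
tool_pos: [605.1, 49.9, 49.5]
tcp_rot: [-3.142, -0.0, 1.648]
contact_force: [0.1, -0.7, -3.7]
grip_width: 65.5
finger_force: 30.0
time: 13.45
tool_pos: [605.3, 49.9, 48.8]
tcp_rot: [3.141, -0.0, 1.648]
contact_force: [-0.4, -0.4, -0.7]
grip_width: 65.8
finger_force: 30.0
t 13.45 pos [605.3  49.9  48.8] rpy [ 3.141 -0.     1.648] F [-0.4 -0.4 -0.7] w 65.8 ff 30.0
shift [-0.   0.  -0.2] shift in target axes [-0.   0.  -0.2] turn [ 0.    -0.    -0.001]
```

```bash
python3 -m crank '[[0,0,0.0004,0,0,0],[0,0,0,0,0,0],[0,0,0,0,0,0],[0,0,0,0,0,0],[0,0,0,0,0,0]]' 100
python3 -m crank '[[0,0,-0.02,0,0,0],[0,0,-0.05,0,0,0],[0,0,-0.06,0,0,0],[0,0,-0.06,0,0,0],[0.06,0,0,0,0,0]]'
python3 -m crank '[[0.06,0,0,0,0,0],[0,-0.06,0,0,0,0],[0,-0.06,0,0,0,0],[0,-0.04,0,0,0,0],[0,0,0,0,0,0]]'
python3 - <<'E'
from h import *; from plant import bot
import pickle
I=[]
for n,(x0,y0) in dict(top=(295,145),scene=(310,160)).items():
    c=bot.capture(n); pickle.dump(c,open(n+'3.pkl','wb'))
    I.append(cv2.resize(c['color'][y0:y0+(55 if n=='top' else 90),x0:x0+150],None,fx=4,fy=4,interpolation=2))
cv2.imwrite('pics/s3.png',np.vstack(I))
print(bot.get_obs()['tool_pos'])
E
```

```text
time: 14.08
tool_pos: [605.2, 49.9, 48.1]
tcp_rot: [3.141, -0.0, 1.648]
contact_force: [-0.5, 0.1, 0.0]
grip_width: 91.8
finger_force: 0.0
time: 14.7
tool_pos: [603.7, 107.2, 244.2]
tcp_rot: [3.13, 0.001, 1.642]
contact_force: [0.4, 1.4, -1.2]
grip_width: 91.3
finger_force: 0.0
time: 15.32
tool_pos: [434.2, 157.2, 238.7]
tcp_rot: [-3.142, -0.0, 1.649]
contact_force: [-0.2, -0.1, 1.1]
grip_width: 92.0
finger_force: 0.0
[437.10845907 157.24210335 238.72072925]
```

View pics/s3.png

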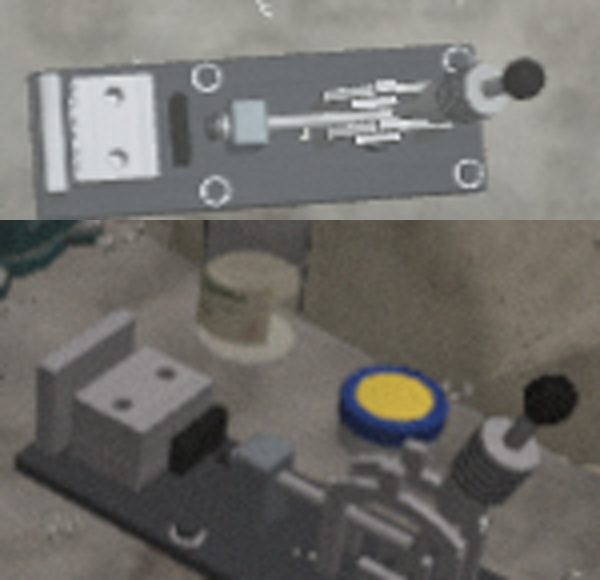

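The stack is square and flush, with the upper blank at (112,125) in the top crop and no step showing in the side view. The lever is still open with its knob at (523,78). Next I'll measure the lever axis and check clearance to the tarp behind it.

```bash
cat > lev.py <<'E'
from h import *; import pickle
T,S=[pickle.load(open(n+'3.pkl','rb')) for n in('top','scene')]
def tri(a,b):
    a=np.array(a)/4+[295,145]; b=np.array(b)/4+[310,160]
    o1,d1=ray(T,a); o2,d2=ray(S,b); t=np.linalg.lstsq(np.c_[d1,-d2],o2-o1,rcond=None)[0]
    p,q=o1+d1*t[0],o2+d2*t[1]; return (p+q)/2,np.linalg.norm(p-q)
k,e=tri((523,78),(551,179)); r,e2=tri((489,87),(510,224)); print('knob',k.round(1),e.round(1),'collar top',r.round(1),e2.round(1))
yaw=.08; F=lambda p:Ro.from_euler('z',-yaw).apply(p); kf,rf=F(k),F(r); print('in fixture-dir axes',kf.round(1),rf.round(1),'len',np.linalg.norm(kf-rf).round(1))
print('lean from z',np.arccos((k[2]-20)/160),'from line',np.arctan2(-(kf-rf)[1],(kf-rf)[2]), 'x drift',(kf-rf)[0])
for uv in((380,105),(425,105),(460,105)): print(uv,atz(T,uv,0).round(0),atz(T,uv,200).round(0))
# pivot from fixture: blank lower (605.3,49.9) is at fixture y~97
for a in(.3,.34,.38,.42):
    piv=k-160*Ro.from_euler('z',yaw).apply([0,-np.sin(a),np.cos(a)]); print(a,piv.round(1))
E
python3 lev.py
```

```text
knob [ 623.1 -181.6  168.7] 1.1 collar top [ 621.9 -169.1  135.7] 1.9
in fixture-dir axes [ 606.6 -230.8  168.7] [ 606.4 -218.3  135.7] len 35.3
lean from z 0.3775603408893834 from line 0.3635451759387276 x drift 0.18591839983071168
(380, 105) [ 814. -104.    0.] [750. -69. 200.]
(425, 105) [ 818. -229.    0.] [ 754. -172.  200.]
(460, 105) [ 822. -329.    0.] [ 757. -254.  200.]
0.3 [ 619.4 -134.5   15.9]
0.34 [ 618.9 -128.4   17.9]
0.38 [ 618.4 -122.5   20.1]
0.42 [ 617.9 -116.6   22.6]
```

```bash
sed -i 's/^R=Ro/a=float(sys.argv[5]) if len(sys.argv)>5 else 0.\nR=Ro/; s/\[np.pi,0,p\])/[np.pi,0,p])*Ro.from_euler("y",a)/' go.py
sed -i "s/print('t'/print('q',o['joint_positions'].round(2),'t'/" go.py
python3 -m crank '[[-0.052,0.0227,0,0,0,0],[-0.052,0.0227,0,0,0,0],[-0.052,0.0227,0,0,0,0],[-0.052,0.0227,0,0,0,0],[-0.052,0.0227,0,0,0,0]]' 65
python3 -m crank '[[-0.052,0.0227,0,0,0,0],[-0.052,0.0227,0,0,0,0],[0,0,0,0,0.185,0],[0,0,0,0,0.185,0],[0,0,0,0,0,0]]'
python3 -m crank '[[0,0,0,0,0,0],[0,0,0,0,0,0]]'
python3 go.py 624 -193.2 198.6 1.651 0.37
```

```text
time: 16.05
tool_pos: [571.6, -95.9, 237.6]
tcp_rot: [3.141, -0.0, 1.648]
contact_force: [1.4, 0.5, 0.3]
grip_width: 59.5
finger_force: 0.0
time: 16.68
tool_pos: [623.0, -197.6, 234.6]
tcp_rot: [-3.138, -0.372, 1.642]
contact_force: [-0.6, 0.1, 0.3]
grip_width: 59.4
finger_force: 0.0
time: 16.92
tool_pos: [623.5, -192.2, 238.9]
tcp_rot: [3.14, -0.368, 1.651]
contact_force: [-0.4, -0.1, 0.1]
grip_width: 59.5
finger_force: 0.0
q [-0.56  0.69  0.96  0.3   1.71 -0.63] t 16.93 pos [ 623.5 -192.2  238.9] rpy [ 3.14  -0.368  1.651] F [-0.4 -0.1  0.1] w 59.5 ff 0.0
shift [-15.5   0.4  37.2] shift in target axes [-15.6   0.5  37.2] turn [ 0.001  0.002 -0.   ]
```

```bash
python3 -m crank '[[-0.0155,0.0004,0,0,0,0],[0,0,0.037,0,0,0],[0,0,0.03,0,0,0],[0,0,0.02,0,0,0],[0,0,0,0,0,0]]'
python3 -m crank '[[0,0,0,0,0,0],[0,0,0,0,0,0]]'
python3 go.py 621.7 -164.3 124.0 1.651 0.37
python3 - <<'E'
from h import *; from plant import bot
import pickle
I=[]
for n,(x0,y0) in dict(top=(360,130),scene=(380,150)).items():
    c=bot.capture(n); pickle.dump(c,open(n+'4.pkl','wb'))
    I.append(cv2.resize(c['color'][y0:y0+100,x0:x0+100],None,fx=4,fy=4,interpolation=2))
cv2.imwrite('pics/s4.png',np.hstack(I))
E
```

```text
time: 17.55
tool_pos: [621.5, -175.8, 150.1]
tcp_rot: [-3.139, -0.371, 1.648]
contact_force: [0.6, -1.2, 0.9]
grip_width: 59.5
finger_force: 0.0
time: 17.8
tool_pos: [622.6, -177.2, 152.5]
tcp_rot: [3.14, -0.369, 1.649]
contact_force: [0.2, -0.2, 0.2]
grip_width: 59.7
finger_force: 0.0
q [-0.54  0.73  1.12  0.3   1.51 -0.67] t 17.8 pos [ 622.6 -177.2  152.5] rpy [ 3.14  -0.369  1.649] F [ 0.2 -0.2  0.2] w 59.7 ff 0.0
shift [ 1.7  0.1 31.3] shift in target axes [ 1.7  0.1 31.3] turn [ 0.003  0.001 -0.002]
```

View pics/s4.png

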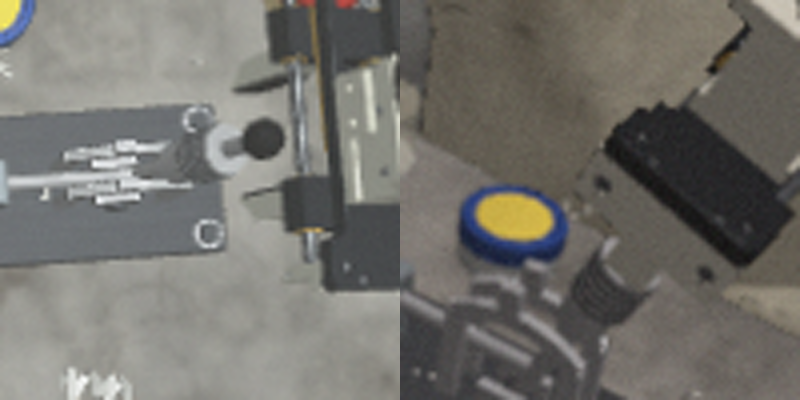

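The fingers straddle the knob evenly: tips at (240,88) and (250,195) in the top crop, knob at (264,138). I'll go down the lever axis and grip the collar.

```bash
python3 -m crank '[[0.0017,0,0.015,0,0,0],[0,0,0.01,0,0,0],[0,0,0.005,0,0,0],[0,0,0,0,0,0],[0,0,0,0,0,0]]'
python3 go.py 621.7 -164.3 124.0 1.651 0.37
python3 -m crank '[[0,0,0,0,0,0],[0,0,0,0,0,0],[0,0,0,0,0,0],[0,0,0,0,0,0],[0,0,0,0,0,0]]' 15
python3 go.py 621.7 -164.3 124.0 1.651 0.37
```

```text
time: 18.52
tool_pos: [621.3, -164.2, 124.3]
tcp_rot: [3.141, -0.37, 1.648]
contact_force: [0.0, -0.4, 0.3]
grip_width: 59.6
finger_force: 0.0
q [-0.53  0.75  1.17  0.3   1.44 -0.68] t 18.52 pos [ 621.3 -164.2  124.3] rpy [ 3.141 -0.37   1.648] F [ 0.  -0.4  0.3] w 59.6 ff 0.0
shift [-0.2  0.4  0.2] shift in target axes [-0.2  0.4  0.2] turn [ 0.001  0.    -0.002]
time: 19.15
tool_pos: [621.4, -164.1, 124.1]
tcp_rot: [3.141, -0.37, 1.648]
contact_force: [3.1, 0.0, 0.0]
grip_width: 31.2
finger_force: 30.0
q [-0.53  0.75  1.17  0.3   1.44 -0.68] t 19.15 pos [ 621.4 -164.1  124.1] rpy [ 3.141 -0.37   1.648] F [3.1 0.  0. ] w 31.2 ff 30.0
shift [-0.2  0.2  0.1] shift in target axes [-0.2  0.2  0.1] turn [ 0.002  0.    -0.002]
```

```bash
python3 -m crank '[[0,0,-0.005,0,0,0],[0,0,-0.005,0,0,0],[0,0,-0.005,0,0,0],[0,0,0,0,0,0],[0,0,0,0,0,0]]'
python3 go.py 621.7 -164.3 124.0 1.651 0.37
```

```text
time: 19.77
tool_pos: [621.8, -169.4, 137.7]
tcp_rot: [3.141, -0.37, 1.648]
contact_force: [7.1, 1.8, -5.6]
grip_width: 31.3
finger_force: 30.0
q [-0.53  0.74  1.15  0.3   1.48 -0.67] t 19.77 pos [ 621.8 -169.4  137.7] rpy [ 3.141 -0.37   1.648] F [ 7.1  1.8 -5.6] w 31.3 ff 30.0
shift [-0.2  0.2 14.6] shift in target axes [-0.2  0.3 14.6] turn [ 0.002 -0.    -0.002]
```

```bash
python3 -m crank '[[0.0101,0,0.0004,0,-0.08,0],[0.0101,0,0.0004,0,-0.08,0],[0,0,0,0,0,0]]'
python3 go.py 621.7 -164.3 124.0 1.651 0.21
python3 -m crank '[[0.0101,0,0.0004,0,-0.08,0],[0.0101,0,0.0004,0,-0.08,0],[0,0,0,0,0,0]]'
python3 - <<'E'
from h import *
piv=np.array([618.3,-123.6,20])
for a in(.21,.05,-.1,-.25,-.35,-.42): print(a,(piv+126.5*Ro.from_euler('z',.08).apply([0,-np.sin(a),np.cos(a)])).round(1))
E
```

```text
time: 20.15
tool_pos: [620.0, -148.2, 144.3]
tcp_rot: [3.141, -0.21, 1.651]
contact_force: [3.1, 1.4, -5.1]
grip_width: 30.7
finger_force: 30.0
q [-0.45  0.66  1.23  0.19  1.35 -0.58] t 20.15 pos [ 620.  -148.2  144.3] rpy [ 3.141 -0.21   1.651] F [ 3.1  1.4 -5.1] w 30.7 ff 30.0
shift [-20.    0.4  16.5] shift in target axes [-20.    0.4  16.5] turn [ 0. -0. -0.]
time: 20.52
tool_pos: [618.3, -129.1, 146.3]
tcp_rot: [-3.141, -0.052, 1.65]
contact_force: [4.8, 0.9, -5.5]
grip_width: 31.0
finger_force: 30.0
0.21 [ 620.4 -149.9  143.7]
0.05 [ 618.8 -129.9  146.3]
-0.1 [ 617.3 -111.   145.9]
-0.25 [615.8 -92.4 142.6]
-0.35 [614.8 -80.4 138.8]
-0.42 [614.2 -72.2 135.5]
```

```bash
python3 -m crank '[[0.0101,0,0.0004,0,-0.08,0],[0.0101,0,0.0004,0,-0.08,0],[0.0101,0,0.0004,0,-0.08,0],[0,0,0,0,0,0]]'
python3 -m crank '[[0.0101,0,0.0004,0,-0.08,0],[0.0101,0,0.0004,0,-0.08,0],[0,0,0,0,0,0],[0,0,0,0,0,0]]'
python3 go.py 614.2 -72.2 135.5 1.651 -0.42
```

```text
time: 21.02
tool_pos: [615.7, -99.8, 143.5]
tcp_rot: [-3.139, 0.188, 1.65]
contact_force: [1.9, -1.4, -5.3]
grip_width: 31.2
finger_force: 30.0
time: 21.52
tool_pos: [614.1, -82.1, 138.7]
tcp_rot: [-3.14, 0.348, 1.647]
contact_force: [0.1, -1.5, -5.8]
grip_width: 30.9
finger_force: 30.0
q [-0.08  0.59  1.43 -0.39  1.1   0.01] t 21.52 pos [614.1 -82.1 138.7] rpy [-3.14   0.348  1.647] F [ 0.1 -1.5 -5.8] w 30.9 ff 30.0
shift [10.4  0.8 -0.4] shift in target axes [10.3  0.9 -1.1] turn [-0.004 -0.072 -0.004]
```

```bash
python3 -m crank '[[0.009,0,0.0003,0,-0.07,0],[0,0,0,0,0,0],[0,0,0,0,0,0]]'
python3 -m crank '[[0.002,0,0,0,0,0],[0,0,0,0,0,0],[0,0,0,0,0,0]]'
python3 go.py 614.2 -72.2 135.5 1.651 -0.42
```

```text
time: 21.9
tool_pos: [613.4, -73.5, 135.6]
tcp_rot: [-3.14, 0.418, 1.647]
contact_force: [-1.9, -2.3, -4.7]
grip_width: 31.0
finger_force: 30.0
time: 22.28
tool_pos: [613.3, -71.8, 135.1]
tcp_rot: [-3.14, 0.42, 1.647]
contact_force: [-1.8, -4.3, -3.2]
grip_width: 31.0
finger_force: 30.0
q [-0.03  0.6   1.45 -0.47  1.1   0.11] t 22.27 pos [613.3 -71.8 135.1] rpy [-3.14   0.42   1.647] F [-1.8 -4.3 -3.2] w 31.0 ff 30.0
shift [-0.6  0.9 -0.2] shift in target axes [-0.6  0.9 -0.2] turn [-0.003 -0.    -0.003]
```

```bash
python3 -m crank '[[0.002,0,0,0,0,0],[0,0,0,0,0,0],[0,0,0,0,0,0]]'
python3 -m crank '[[0,0,0.005,0,0,0],[0,0,0.005,0,0,0],[0,0,0.004,0,0,0],[0,0,0,0,0,0],[0,0,0,0,0,0]]'
python3 go.py 614.2 -72.2 135.5 1.651 -0.42
```

```text
time: 22.65
tool_pos: [613.3, -71.6, 135.2]
tcp_rot: [-3.141, 0.423, 1.647]
contact_force: [-2.6, -10.7, -1.9]
grip_width: 30.8
finger_force: 30.0
time: 23.28
tool_pos: [613.8, -76.9, 123.4]
tcp_rot: [-3.142, 0.422, 1.646]
contact_force: [-5.9, -7.2, 4.6]
grip_width: 31.1
finger_force: 30.0
q [-0.04  0.61  1.46 -0.48  1.07  0.12] t 23.27 pos [613.8 -76.9 123.4] rpy [-3.142  0.422  1.646] F [-5.9 -7.2  4.6] w 31.1 ff 30.0
shift [ -0.7   0.7 -12.9] shift in target axes [ -0.7   0.8 -12.9] turn [-0.002  0.002 -0.004]
```

```bash
python3 -m crank '[[0,0,0,0,0,0],[0,0,0,0,0,0],[0,0,0,0,0,0],[0,0,0,0,0,0],[0,0,0,0,0,0]]' 65
python3 -m crank '[[0,0,-0.02,0,0,0],[0,0,-0.04,0,0,0],[0,0,-0.05,0,0,0],[0,0,0,0,0,0],[0,-0.06,-0.02,0,0,0]]'
python3 -m crank '[[0,-0.06,0,0,0,0],[0,-0.06,0,0,0,0],[0,-0.06,0,0,0,0],[0,0,0,0,0,0],[0,0,0,0,0,0]]'
python3 - <<'E'
from h import *; from plant import bot
import pickle
I=[]
for n,(x0,y0) in dict(top=(295,145),scene=(310,160)).items():
    c=bot.capture(n); pickle.dump(c,open(n+'5.pkl','wb'))
    I.append(cv2.resize(c['color'][y0:y0+(55 if n=='top' else 90),x0:x0+150],None,fx=4,fy=4,interpolation=2))
cv2.imwrite('pics/s5.png',np.vstack(I))
E
```

```text
time: 23.9
tool_pos: [614.2, -74.3, 121.1]
tcp_rot: [3.142, 0.42, 1.648]
contact_force: [0.4, 0.3, 0.1]
grip_width: 59.7
finger_force: 0.0
time: 24.52
tool_pos: [551.3, -26.5, 235.6]
tcp_rot: [-3.136, 0.419, 1.65]
contact_force: [-0.4, 0.5, -0.2]
grip_width: 59.8
finger_force: 0.0
time: 25.15
tool_pos: [372.1, -40.3, 239.7]
tcp_rot: [3.14, 0.42, 1.648]
contact_force: [-0.0, -0.5, -0.4]
grip_width: 59.8
finger_force: 0.0
```

View pics/s5.png

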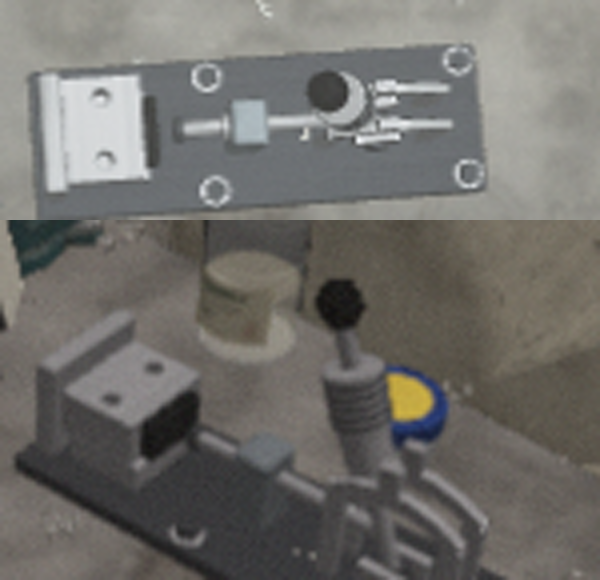

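The lever is over to the clamp side (knob at (329,92) top, (341,304) side). The pile sits flush against the wall with the black pad touching it. I'll check numerically that the collar is down.

Run:
```python
from h import *; import pickle
T,S=[pickle.load(open(n+'5.pkl','rb')) for n in('top','scene')]
a=np.array((329,92))/4+[295,145]; b=np.array((341,84))/4+[310,160]
o1,d1=ray(T,a); o2,d2=ray(S,b); t=np.linalg.lstsq(np.c_[d1,-d2],o2-o1,rcond=None)[0]
k=(o1+d1*t[0]+o2+d2*t[1])/2; print('knob',k.round(1),'lean',np.arccos(min(1,(k[2]-20)/160)))
u=Ro.from_euler('z',.08).apply([0,np.sin(.42),np.cos(.42)])
for lift in(0,6,12): print(lift,((pix(S,k-u*(34-lift))[0]-[310,160])*4+[0,220]).round(),((pix(T,k-u*(34-lift))[0]-[295,145])*4).round())
```

```text
knob [612.  -68.4 170.1] lean 0.3533000614237531
0 [356. 366.] [344.  98.]
6 [353. 355.] [342.  97.]
12 [350. 345.] [339.  96.]
```

```bash
python3 -c "
from plant import bot
print(bot.close_job())"
```

```text
the job is handed in; nothing more can be done
None
```

I handed the job in at about 25 s of the 61 s allowed. In the last pictures the blank is stacked flush on the lower one, the pile is pressed to the wall, the lever is over on the clamp side and the collar is down. The hand-in gave back no verdict, so I can't say whether it passed.

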